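Tare, weigh and set up a printed order

TASK

Check this finished print order before it is packed: put the empty blue bowl in the middle of the scale's steel pan, let go of it and press the green tare button, and only then put every white bracket from the black build plate into the bowl, leaving the tare button alone from then on. The white posts are counted in the grey and orange lane, so stand every fallen one up again in the lane, on its foot with the orange head on top, so that all posts end up standing there. Leave the other things on the bench alone.

Things in the scene. Friction and masses are not known exactly. Their poses are not given: they have to be found in the camera images.
- bowl: loose round blue bowl, 140 mm across the rim, 92 mm across the foot, 56 mm high, 130 g; wall 8 mm thick and sloping outwards only slightly (4 mm) over its upper 30 mm, so it can be pinched across the wall at the rim from above (wall middle about 65 mm from the axis); inner floor 6 mm above the underside. Origin at the centre of its underside, z up.
- scale: fixed white bench scale, housing 260 mm (its x) by 170 mm (its y), 32 mm high, standing on the bench; round steel pan of 150 mm diameter towards the far end, display and green tare button on the near end. Origin at the centre of its underside.
- pan_top (a point): centre of the top face of the scale's steel pan, 44 mm above the bench. The pan is rigid.
- tare_top (a point): centre of the top of the round green tare button (26 mm across) on the near end of the scale; it is pressed straight down.
- tare (a joint): travel of the tare button in m: 0 up, 0.006 fully down, which takes about 5 N; it springs back. It counts as pressed beyond 0.004.
- build_plate: fixed thin black build plate, 180 mm (its x) by 260 mm (its y), 4 mm thick, lying on the bench; the brackets lie on it. Origin at the centre of its underside.
- lane: fixed shallow tray, grey floor and orange edges: 130 mm wide (its x, pointing away from the robot) and 470 mm long (its y); floor 6 mm above the bench, edges 5 mm thick and 16 mm above the bench. Origin at the centre of its underside.
- bracket1: loose white printed L-shaped bracket, 20 g, 14 mm thick, lying flat at the start: long leg 50 x 14 mm along its x, short leg 14 mm wide standing out 22 mm to +y at the -x end. Origin at the centre of the long leg's underside, its own z up at the start. May be absent.
- bracket2: loose white printed L-shaped bracket, 20 g, 14 mm thick, lying flat at the start: long leg 50 x 14 mm along its x, short leg 14 mm wide standing out 22 mm to +y at the -x end. Origin at the centre of the long leg's underside, its own z up at the start. May be absent.
- bracket3: loose white printed L-shaped bracket, 20 g, 14 mm thick, lying flat at the start: long leg 50 x 14 mm along its x, short leg 14 mm wide standing out 22 mm to +y at the -x end. Origin at the centre of the long leg's underside, its own z up at the start. May be absent.
- bracket4: loose white printed L-shaped bracket, 20 g, 14 mm thick, lying flat at the start: long leg 50 x 14 mm along its x, short leg 14 mm wide standing out 22 mm to +y at the -x end. Origin at the centre of the long leg's underside, its own z up at the start. May be absent.
- post1: white square-section printed post with an orange top, 90 mm tall, 28 x 28 mm all the way up except the white foot, which is 32 x 32 mm and 14 mm high; the top 14 mm are orange; 50 g. Origin at its middle (45 mm from either end); its own z axis runs along it from white foot to orange head. Stands in the lane at the start.
- post2: white square-section printed post with an orange top, 90 mm tall, 28 x 28 mm all the way up except the white foot, which is 32 x 32 mm and 14 mm high; the top 14 mm are orange; 50 g. Origin at its middle (45 mm from either end); its own z axis runs along it from white foot to orange head. Stands in the lane at the start.
- post3: white square-section printed post with an orange top, 90 mm tall, 28 x 28 mm all the way up except the white foot, which is 32 x 32 mm and 14 mm high; the top 14 mm are orange; 50 g. Origin at its middle (45 mm from either end); its own z axis runs along it from white foot to orange head. Stands in the lane at the start.
- post4: white square-section printed post with an orange top, 90 mm tall, 28 x 28 mm all the way up except the white foot, which is 32 x 32 mm and 14 mm high; the top 14 mm are orange; 50 g. Origin at its middle (45 mm from either end); its own z axis runs along it from white foot to orange head. Lies across the lane at the start, on a flat side, its orange head roughly towards the robot (up to 0.3 rad off the lane's -x). May be absent.
- post5: white square-section printed post with an orange top, 90 mm tall, 28 x 28 mm all the way up except the white foot, which is 32 x 32 mm and 14 mm high; the top 14 mm are orange; 50 g. Origin at its middle (45 mm from either end); its own z axis runs along it from white foot to orange head. Lies across the lane at the start, on a flat side, its orange head roughly towards the robot (up to 0.3 rad off the lane's -x). May be absent.
- glue_jar: bystander: jar with a red lid, 48 mm across, 60 mm high; origin at the centre of its underside
- test_cube: bystander: red printed test piece, 30 mm cube; origin at the centre of its underside
- screwdriver: bystander: screwdriver 170 mm long lying beyond the lane

How it is judged:
By the outcome, as a careful person would: the job done as asked, in the order asked, and still so for the second after the job is handed in, with the robot touching nothing.
Of bracket1, bracket2, bracket3, bracket4 only 3 to 4 are there at a start; the rules pass over those that are not, and their reading is None.
Of post4, post5 only 1 to 2 are there at a start; the rules pass over those that are not, and their reading is None.
At some moment in a run one of bracket1, bracket2, bracket3, bracket4 may be knocked a few centimetres aside while the robot is not near it.
Once in a run the grip may slacken for a moment while it holds something.
It also fails if it takes over 210 s, if anything falls off the work surface, if the arm or the gripper's body presses on something with over 40 N, if the wrist force passes 120 N, or if a joint passes its speed limit or range.

ROBOT

A 6-joint arm with a two-finger parallel gripper is mounted at the origin on the work surface. World frame = base frame: x ahead of the robot, y to its left, z up, the work surface at z = 0. Lengths are in m, angles in rad, forces in N, time in s.
With the tool pointing down it reaches from about 0.325 to 0.875 m from the base axis. Payload 4.4 kg.
Tool frame: the origin (TCP) lies midway between the tips of the shut fingers; the grasp point (between the pads) lies ctrl.grasp_offset behind it (ctrl.grasp_offset is the distance from the TCP to the grasp point, in m); z points along the fingers, y is the direction in which the jaws open and shut (so a half turn about z gives the same grasp; the last joint's range is limited). The gripper opens to 85 mm and grips with 20 to 120 N. Pads are 22 mm wide; open, the fingers measure 114 mm over their backs; the gripper's body (76 mm by 85 mm) begins 54 mm behind the grasp point. The pads swing forward as they close: fully open they stand 13 mm farther back than shut.
Start: joints at [-1.399, 0.207, 1.542, -0, 1.393, -0.15], TCP at [0.182, -0.545, 0.231] pointing down, gripper open.
Joint ranges: [-2.73, 2.73], [-0.86, 2.22], [0.23, 2.46], [-1.11, 4.25], [0.08, 2.63], [-2.82, 2.82]. Speed limits (rad/s): [2.79, 2.79, 3.14, 3.14, 3.14, 3.14].

INTERFACE

Orientations are given as a unit quaternion [x, y, z, w].
In Python, from plant import ctrl gives the robot as it stands. The module is installed in compiled form; this text tells all that it offers.
- The arm moves only by the shell command python3 -m crank 'ROWS'. ROWS is text: rows parted by semicolons, each of 7 numbers parted by spaces: the shift along the tool's x, y, z in mm, then the turn, a rotation vector about the tool's x, y, z in degrees, then the gripper command: -1 is shut, 1 is fully open, values between are in proportion. A call has exactly 10 rows; each row is the pose to reach, as a shift and turn from the pose commanded when the call began, along the tool's axes at that moment; what a row does not reach only later rows make up. A row lasts 1/10 s, in which the tool goes at most 50 mm and 8.59 degrees, less where a joint would pass 70% of its speed; a pose out of reach is approached as far as the arm can. A call with a gripper value outside its range is refused whole. The fingers move at their own pace and stop on an object; the grip force is fixed at half the most. Time passes only in rows, so rows that repeat a pose let the fingers close, or fill a call up. It gives the time, the measured TCP pose, the force and the opening at its end, in the units of the state.
- ctrl.sense(): the state, without advancing time (a new reading comes with each control period).
- ctrl.grab_frame(name): name is "side" or "top" or "wrist"; returns a dict with "image" (420x560x3 uint8, red, green, blue), "depth" (420x560 float32, m along the optical axis (not along the pixel's ray), 0 where there is no reading), "camera_matrix" (3x3 intrinsics, pixels), "dist_coeffs" ([k1, k2, p1, p2, k3] as OpenCV has them; the pictures are not rectified), "R" (3x3) and "t" (3): a world point X has camera coordinates R X + t; the wrist camera has in their place "T_tool_cam" (4x4, takes a point from camera to tool coordinates, whose origin is the TCP and whose axes are the flange's). Camera axes: x right, y down, z forward; pixel columns grow to the right and rows downward; lengths in m; the calibration is good to about 2 mm. A picture is of the moment at which its call begins: read the wrist's pose just before it.
- ctrl.close_job(): hands the job in, once; it reports no verdict.
The state is a dict: "time": time; "qpos": joint angles; "qd": joint speeds; "joint_torque": joint torques, N m; "position": TCP position; "tcp_rot": TCP orientation; "wrist_force": force on the tool from outside, world axes, zero at the start; "moment": the same for the moment, N m; "grip_width": opening from 0.0 (shut) to 1.0 (fully open).
Only numpy, scipy, OpenCV 4.12 (cv2) and the standard library are available. Lean on these libraries where they do the work, as an engineer would, in place of code of your own. Each camera call takes 0.05 s, during which the arm holds its last target. There are 200 camera calls.

## Working session

There is one attempt and no reset: what is moved stays moved. The work goes in short steps, Python scripts to look and compute and a shell command to move; the robot and the scene stay as the last step left them, time stands still between calls to the robot, and variables do not carry over. Pictures are saved under pics/ and viewed, about 12 in all and at most 16, crops included, and the job is handed in when it is done.

```bash
mkdir -p pics; cat > h.py <<'E'
import numpy as np, cv2
from plant import ctrl
from scipy.spatial.transform import Rotation as Ro
def grab(n):
    s=ctrl.sense(); f=ctrl.grab_frame(n)
    if n=='wrist':
        T=np.eye(4);T[:3,:3]=Ro.from_quat(s['tcp_rot']).as_matrix();T[:3,3]=s['position']
        W=T@np.array(f['T_tool_cam'])
    else:
        W=np.eye(4);R=np.array(f['R']);W[:3,:3]=R.T;W[:3,3]=-R.T@np.array(f['t'])
    f['W']=W; return f
def save(f,name): cv2.imwrite('pics/'+name,cv2.cvtColor(f['image'],cv2.COLOR_RGB2BGR))
def ray(f,px,z):
    p=cv2.undistortPoints(np.array(px,float).reshape(-1,1,2),np.array(f['camera_matrix']),np.array(f['dist_coeffs'])).reshape(-1,2)
    d=np.c_[p,np.ones(len(p))]@f['W'][:3,:3].T; o=f['W'][:3,3]
    return o+d*((z-o[2])/d[:,2])[:,None]
def dep(f,px):
    px=np.array(px).reshape(-1,2)
    p=cv2.undistortPoints(px.astype(float).reshape(-1,1,2),np.array(f['camera_matrix']),np.array(f['dist_coeffs'])).reshape(-1,2)
    d=f['depth'][px[:,1].astype(int),px[:,0].astype(int)]
    return (np.c_[p,np.ones(len(p))]*d[:,None])@f['W'][:3,:3].T+f['W'][:3,3]
E
python3 - <<'E'
from h import *
f=grab('top');save(f,'top0.png');print(f['W'],ctrl.grasp_offset);print(ctrl.sense())
f=grab('side');save(f,'side0.png');print(f['W'])
E
```

```text
[[ 0.00552072 -0.99536928  0.09596622  0.47472   ]
 [-0.99963938 -0.00297128  0.02668864 -0.06267152]
 [-0.02627991 -0.09607895 -0.99502673  0.96638602]
 [ 0.          0.          0.          1.        ]] 0.0187
{'time': 0.05, 'qpos': array([-1.39848179e+00,  2.07396128e-01,  1.54294823e+00, -1.44610326e-05,
        1.39350792e+00, -1.50482792e-01]), 'qd': array([ 0.0015009 , -0.00131271, -0.0015737 ,  0.00022686, -0.00015778,
       -0.00063143]), 'joint_torque': array([-9.87577005e-04, -3.84389198e+01, -2.92809695e+01, -4.11158544e-04,
        4.92406907e-03, -4.53476360e-06]), 'position': array([ 0.18226544, -0.54455274,  0.23014203]), 'tcp_rot': array([ 9.87002649e-01,  1.60700016e-01, -1.94479552e-05, -1.12966716e-03]), 'wrist_force': array([ 0.13503423, -0.48730773, -0.29822023]), 'moment': array([-0.02132567,  0.01214876,  0.01294681]), 'grip_width': 1.0017175476321283}
[[ 9.23282835e-01 -1.94913332e-01  3.30994865e-01  2.18265918e-01]
 [-3.84120459e-01 -4.67310583e-01  7.96286564e-01 -9.43351315e-01]
 [-5.29464204e-04 -8.62339615e-01 -5.06330038e-01  6.39352503e-01]
 [ 0.00000000e+00  0.00000000e+00  0.00000000e+00  1.00000000e+00]]
```

View pics/top0.png

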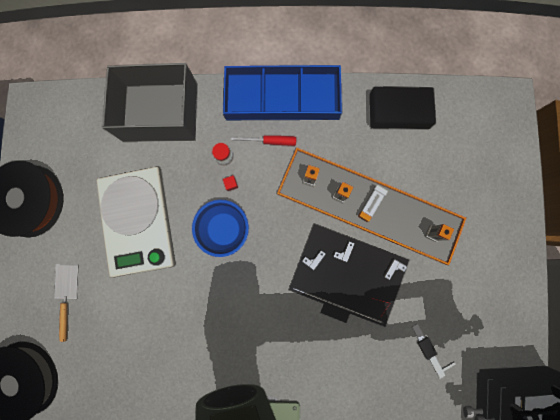

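View pics/side0.png

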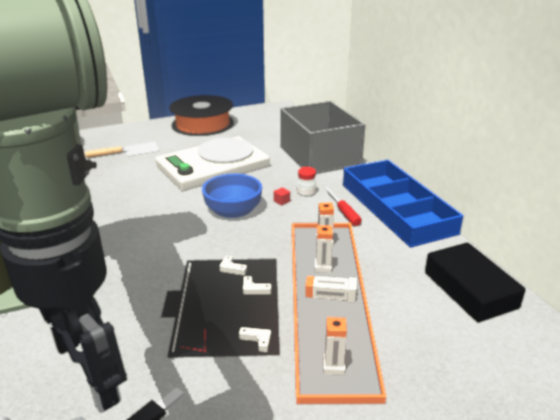

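The top view shows three brackets on the plate, at (314,260), (344,251) and (396,268). Three posts stand in the lane, and one lies across it at (373,204) with its head toward the robot. The bowl is at (221,227), the pan at (130,206) and the tare button at (155,257).

```bash
python3 - <<'E'
from h import *
f=grab('top');im=f['image'];hsv=cv2.cvtColor(im,cv2.COLOR_RGB2HSV)
def comps(m,amin,box):
    x0,y0,x1,y1=box;k=np.zeros(m.shape,np.uint8);k[y0:y1,x0:x1]=m[y0:y1,x0:x1]
    n,l,s,c=cv2.connectedComponentsWithStats(k)
    return [(c[i],s[i],(l==i)) for i in range(1,n) if s[i,4]>=amin]
r=lambda a:np.round(a,4).tolist()
blue=((hsv[...,0]>100)&(hsv[...,0]<125)&(hsv[...,1]>120)).astype(np.uint8)
for c,s,m in comps(blue,500,(180,180,260,270)):
    cn=max(cv2.findContours(m.astype(np.uint8),0,2)[0],key=cv2.contourArea)
    e=cv2.fitEllipse(cn);print('bowl',e,r(ray(f,[e[0]],.056)), s)
    p=ray(f,cn[:,0],.056);print(p.min(0),p.max(0))
grn=((hsv[...,0]>45)&(hsv[...,0]<85)&(hsv[...,1]>120)&(hsv[...,2]>100)).astype(np.uint8)
for c,s,m in comps(grn,20,(90,230,180,280)): print('green',c,s,r(ray(f,[c],.04)),r(dep(f,[c])))
g=f['depth'];pts=[(130,206),(130,195),(130,220)];print('pan',r(dep(f,pts)))
yy,xx=np.mgrid[165:250,90:175];P=dep(f,np.c_[xx.ravel(),yy.ravel()]);
k=(P[:,2]>.039)&(P[:,2]<.055);k&=np.hypot(*(P[:,:2]-P[k][:,:2].mean(0)).T)<.09
px=np.c_[xx.ravel(),yy.ravel()][k];(cx,cy),R=cv2.minEnclosingCircle(px.astype(np.float32));print('pan',cx,cy,R,r(ray(f,[(cx,cy)],.044)),r(P[k].mean(0)))
wh=((hsv[...,1]<50)&(hsv[...,2]>150)).astype(np.uint8)
for c,s,m in comps(wh,30,(285,220,415,330)):
    cn=max(cv2.findContours(m.astype(np.uint8),0,2)[0],key=cv2.contourArea)
    print('br',c,s,r(ray(f,cv2.boxPoints(cv2.minAreaRect(cn)),.018)[:,:2]),r(dep(f,[c])))
    print('  poly',r(ray(f,cv2.approxPolyDP(cn,2,True)[:,0],.018)[:,:2]))
org=((hsv[...,0]>5)&(hsv[...,0]<20)&(hsv[...,1]>150)&(hsv[...,2]>120)).astype(np.uint8)
for c,s,m in comps(org,30,(270,140,480,270)):
    print('or',c,s,r(ray(f,[c],.096)),r(dep(f,[c])))
L=[(296,149),(465,217),(447,264),(277,192)];print('lane',r(ray(f,L,.016)))
for c,s,m in comps(wh,30,(350,170,400,225)):
    cn=max(cv2.findContours(m.astype(np.uint8),0,2)[0],key=cv2.contourArea)
    print('post',c,s,r(ray(f,cv2.boxPoints(cv2.minAreaRect(cn)),.036)[:,:2]),r(dep(f,[c])))
cv2.imwrite('pics/c.png',cv2.resize(cv2.cvtColor(im[140:330,270:480],4),None,fx=3,fy=3,interpolation=2))
E
```

```text
bowl ((219.77781677246094, 227.82835388183594), (55.47850799560547, 56.70461654663086), 21.984760284423828) [[0.5256, 0.0994, 0.056]] [ 192  200   57   57 2503]
[0.45766314 0.03090034 0.056     ] [0.59343312 0.1678499  0.056     ]
green [154.01388889 256.97222222] [150 253   9  10  72] [[0.4532, 0.2659, 0.04]] [[0.4536, 0.2601, 0.0563]]
green [128.10759494 259.94936709] [118 254  22  12 158] [[0.4448, 0.3325, 0.04]] [[0.4446, 0.3347, 0.0349]]
pan [[0.5797, 0.3309, 0.0446], [0.6075, 0.332, 0.045], [0.5443, 0.3287, 0.0461]]
pan 129.07142639160156 205.5 29.64510726928711 [[0.581, 0.3337, 0.044]] [0.5814, 0.3336, 0.0449]
br [345.01360544 252.76190476] [334 242  20  20 147] [[0.4583, -0.1789], [0.5033, -0.1972], [0.4903, -0.2298], [0.4454, -0.2114]] [[0.4669, -0.2074, 0.0186]]
  poly [[0.4911, -0.2277], [0.4936, -0.2177], [0.4638, -0.205], [0.4687, -0.1851], [0.4588, -0.1801], [0.4514, -0.1974], [0.4563, -0.1999], [0.4465, -0.2098]]
br [313.88965517 260.44827586] [303 251  22  19 145] [[0.4468, -0.1005], [0.4858, -0.1297], [0.465, -0.1575], [0.4262, -0.1282]] [[0.4476, -0.1301, 0.018]]
  
[... 487 characters left out ...]
707, 0.0365]]
or [311.504 172.112] [305 165  14  15 125] [[0.6541, -0.1197, 0.096]] [[0.6538, -0.1196, 0.0974]]
or [344.7480916  189.73282443] [338 183  15  15 131] [[0.6128, -0.1966, 0.096]] [[0.6123, -0.1961, 0.099]]
or [364.87931034 216.0862069 ] [360 212  11   9  58] [[0.5517, -0.2423, 0.096]] [[0.5572, -0.2552, 0.0338]]
or [446.09401709 231.7008547 ] [439 225  15  15 117] [[0.5158, -0.432, 0.096]] [[0.5158, -0.4315, 0.0972]]
lane [[0.7309, -0.0856, 0.016], [0.557, -0.5171, 0.016], [0.4383, -0.466, 0.016], [0.6193, -0.0375, 0.016]]
post [375.07467532 199.78896104] [363 185  25  32 308] [[0.5713, -0.2464], [0.6365, -0.2866], [0.6202, -0.3135], [0.5553, -0.2731]] [[0.597, -0.2799, 0.0399]]
```

View pics/c.png

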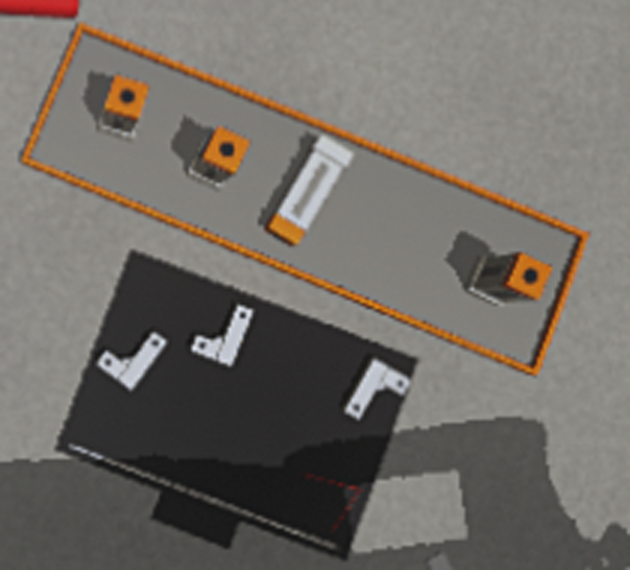

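The crop confirms this: three brackets, and post4 lying with its head toward the robot. I'll pinch the bowl on its right-hand wall, keeping the current yaw.

```bash
cat >> h.py <<'E'
def plan(x,y,z,phi=None):
    s=ctrl.sense();R=Ro.from_quat(s['tcp_rot']);p=np.array(s['position'])
    ph=np.degrees(np.arctan2(*R.as_matrix()[[1,0],0]))
    d=R.inv().apply(np.array([x,y,z])-p)*1000
    if phi is None: phi=ph
    c,q=np.cos(np.radians(phi)),np.sin(np.radians(phi))
    G=Ro.from_matrix([[c,q,0],[q,-c,0],[0,0,-1]])
    print('plan',np.round(d,1),np.round((R.inv()*G).as_rotvec(degrees=True),2),'from',np.round(p,4),'phi',round(ph,2),'t',s['time'],'w',round(s['grip_width'],3),'F',np.round(s['wrist_force'],1))
E
python3 -c "
from h import *
plan(.5462,.0378,.15)"
python3 -m crank --help 2>&1 | head -5
```

```text
plan [ 529.9 -436.9   81.3] [-0.1  -0.02  0.  ] from [ 0.1823 -0.5447  0.2304] phi 18.49 t 0.15 w 0.999 F [-0.6 -0.1 -0.1]
$: bad value
```

```bash
python3 -m crank '35 -29 5 0 0 0 1;70 -58 10 0 0 0 1;106 -87 16 0 0 0 1;141 -116 22 0 0 0 1;176 -145 27 0 0 0 1;212 -174 32 0 0 0 1;247 -203 38 0 0 0 1;282 -232 43 0 0 0 1;318 -261 49 0 0 0 1;353 -290 55 0 0 0 1' && python3 -m crank '35 -29 5 0 0 0 1;70 -58 10 0 0 0 1;106 -87 16 0 0 0 0.5;141 -116 22 0 0 0 0.3;176 -146 27 0 0 0 0.3;176 -146 27 0 0 0 0.3;176 -146 27 0 0 0 0.3;176 -146 27 0 0 0 0.3;176 -146 27 0 0 0 0.3;176 -146 27 0 0 0 0.3'
python3 - <<'E'
from h import *
plan(.5462,.0378,.028)
f=grab('wrist');save(f,'w1.png')
E
```

```text
time: 1.15
position: [0.4258, -0.1565, 0.1761]
tcp_rot: [0.987, 0.161, 0.0, 0.0]
wrist_force: [0.5, -0.8, 0.6]
grip_width: 0.995
time: 2.15
position: [0.5455, 0.0348, 0.1496]
tcp_rot: [0.987, 0.16, 0.0, 0.0]
wrist_force: [-0.6, -0.3, 0.9]
grip_width: 0.65
plan [  1.6  -2.7 121.6] [ 0.01 -0.01 -0.  ] from [0.5455 0.0348 0.1496] phi 18.38 t 2.15 w 0.65 F [-0.6 -0.3  0.9]
```

View pics/w1.png

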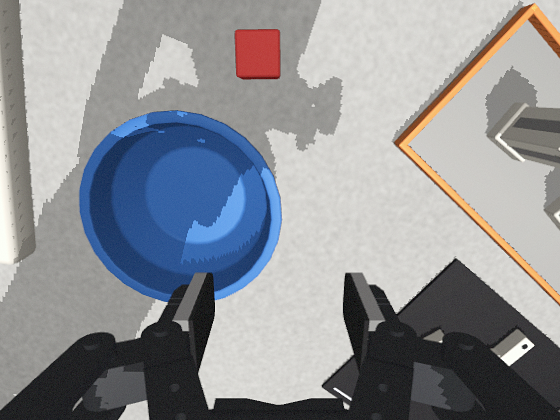

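The wrist view has the bowl at (180,207) with its right-hand wall near (270,215), and the fingers at (200,320) and (355,320). I'll check the geometry by ray.

```bash
python3 - <<'E'
from h import *
f=grab('wrist');hsv=cv2.cvtColor(f['image'],cv2.COLOR_RGB2HSV)
m=((hsv[...,0]>100)&(hsv[...,0]<125)&(hsv[...,1]>100)).astype(np.uint8)
cn=max(cv2.findContours(m,0,2)[0],key=cv2.contourArea)
P=ray(f,cn[:,0],.056)
# circle fit robust
k=np.ones(len(P),bool)
for _ in range(8):
    A=np.c_[2*P[k,:2],np.ones(k.sum())];s=np.linalg.lstsq(A,(P[k,:2]**2).sum(1),rcond=None)[0]
    c=s[:2];R=np.sqrt(s[2]+c@c);e=abs(np.hypot(*(P[:,:2]-c).T)-R);k=e<.004
print(c,R,k.mean(),f['W'][:3,3])
print(ray(f,[(270,215)],.056))
E
```

```text
[0.52574947 0.09845413] 0.06858910610371478 0.9111842105263158 [0.62042307 0.05962034 0.29203182]
[[0.5452222  0.04026912 0.056     ]]
```

```bash
python3 -m crank '1 -2 30 0 0 0 0.3;1 -2 60 0 0 0 0.3;1 -2 90 0 0 0 0.3;1 -2 110 0 0 0 0.3;1 -2 121 0 0 0 0.3;1 -2 121 0 0 0 0.3;1 -2 121 0 0 0 -1;1 -2 121 0 0 0 -1;1 -2 121 0 0 0 -1;1 -2 121 0 0 0 -1' && python3 -m crank '0 0 0 0 0 0 -1;0 0 0 0 0 0 -1;0 0 -20 0 0 0 -1;0 0 -40 0 0 0 -1;0 0 -60 0 0 0 -1;0 0 -80 0 0 0 -1;0 0 -90 0 0 0 -1;0 0 -90 0 0 0 -1;0 0 -90 0 0 0 -1;0 0 -90 0 0 0 -1'
python3 - <<'E'
from h import *
f=grab('side');save(f,'s1.png')
f=grab('top')
hsv=cv2.cvtColor(f['image'],cv2.COLOR_RGB2HSV)
plan(.5815+.0205,.3335-.0617,.118)
E
```

```text
time: 3.25
position: [0.549, 0.0396, 0.0312]
tcp_rot: [0.987, 0.159, 0.003, -0.001]
wrist_force: [0.3, 4.8, 9.4]
grip_width: 0.108
time: 4.25
position: [0.5449, 0.0383, 0.1169]
tcp_rot: [0.987, 0.161, -0.001, -0.0]
wrist_force: [0.3, 0.3, -1.8]
grip_width: 0.083
plan [ 128.1 -203.4   -1.2] [-0.06  0.14 -0.  ] from [0.5451 0.0383 0.1169] phi 18.49 t 4.35 w 0.09 F [ 0.  -0.3 -1.6]
```

View pics/s1.png

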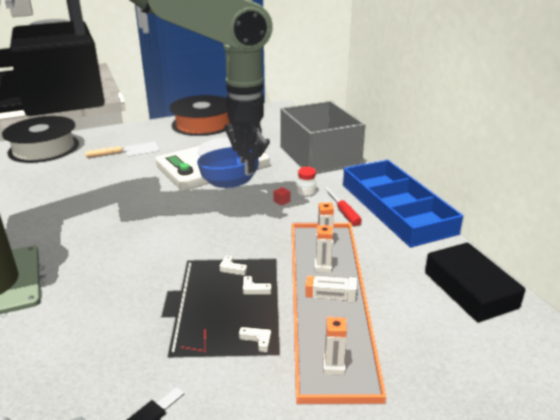

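The bowl is in the grip at (228,167), clear of the bench. I'll carry it over the pan.

```bash
python3 -m crank '10 -16 0 0 0 0 -1;27 -43 0 0 0 0 -1;45 -71 0 0 0 0 -1;63 -100 0 0 0 0 -1;81 -129 0 0 0 0 -1;99 -157 0 0 0 0 -1;117 -185 0 0 0 0 -1;128 -203 0 0 0 0 -1;128 -203 0 0 0 0 -1;128 -203 0 0 0 0 -1'
cat >> h.py <<'E'
def bowl(f,z):
    hsv=cv2.cvtColor(f['image'],cv2.COLOR_RGB2HSV)
    m=((hsv[...,0]>100)&(hsv[...,0]<125)&(hsv[...,1]>100)).astype(np.uint8);m[:130]=0 if f['t'] is not None else m[:130]
    cn=max(cv2.findContours(m,0,2)[0],key=cv2.contourArea);P=ray(f,cn[:,0],z);k=np.ones(len(P),bool)
    for _ in range(8):
        A=np.c_[2*P[k,:2],np.ones(k.sum())];s=np.linalg.lstsq(A,(P[k,:2]**2).sum(1),rcond=None)[0]
        c=s[:2];R=np.sqrt(s[2]+c@c);e=abs(np.hypot(*(P[:,:2]-c).T)-R);k=e<.004
    print('bowl',c.round(4),R.round(4),k.mean().round(2))
E
python3 - <<'E'
from h import *
f=grab('wrist');f['t']=None;save(f,'w2.png')
for z in (.125,.135,.145):bowl(f,z)
hsv=cv2.cvtColor(f['image'],cv2.COLOR_RGB2HSV)
g=((hsv[...,0]>45)&(hsv[...,0]<85)&(hsv[...,1]>120)).astype(np.uint8)
n,l,s,c=cv2.connectedComponentsWithStats(g)
for i in range(1,n):
    if s[i,4]>60:print('green',c[i],s[i],ray(f,[c[i]],.04),dep(f,[c[i]]))
plan(.602,.2718,.075)
E
```

```text
time: 5.35
position: [0.6023, 0.2713, 0.117]
tcp_rot: [0.987, 0.161, -0.001, 0.0]
wrist_force: [0.0, -0.0, -1.1]
grip_width: 0.086
bowl [0.5853 0.3291] 0.0621 0.44
bowl [0.5919 0.3266] 0.0577 0.45
bowl [0.5983 0.3241] 0.0535 0.45
plan [ 0.1 -1.2 42.2] [0.03 0.13 0.  ] from [0.6024 0.2706 0.1172] phi 18.5 t 5.4 w 0.086 F [ 0.4 -0.  -1.5]
```

View pics/w2.png

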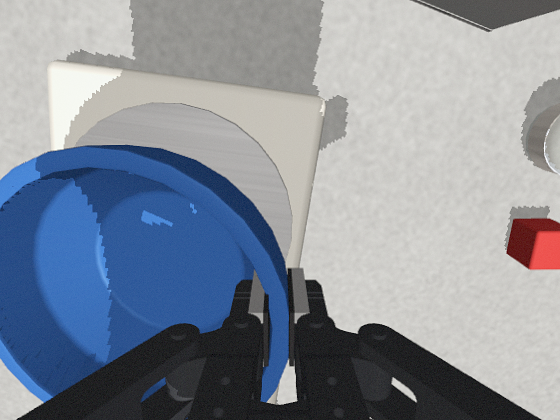

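The pan is partly visible behind the held bowl. I'll check the bowl for tilt using depth.

```bash
python3 - <<'E'
from h import *
for n in('top','wrist'):
    f=grab(n);hsv=cv2.cvtColor(f['image'],cv2.COLOR_RGB2HSV)
    m=(hsv[...,0]>100)&(hsv[...,0]<125)&(hsv[...,1]>100)&(f['depth']>0)
    if n=='top': m[:130]=0;m[:,200:]=0
    m=cv2.erode(m.astype(np.uint8),np.ones((2,2)))
    y,x=np.nonzero(m);P=dep(f,np.c_[x,y]);print(n,len(P),P.min(0).round(3),P.max(0).round(3))
    c=np.array([.5815,.3335])
    if n=='wrist': c=np.array([.5815,.3335])
    a=np.degrees(np.arctan2(P[:,1]-c[1],P[:,0]-c[0]));
    for t in range(-180,180,30):
        k=(a>=t)&(a<t+30)
        if k.sum()>5:
            Q=P[k];i=np.argsort(Q[:,2])[-max(3,len(Q)//20):];print(t,k.sum(),'rim',np.median(Q[i],0).round(3),'floor',np.percentile(Q[:,2],5).round(3))
E
```

```text
top 804 [ 0.51   0.26  -0.301] [0.899 1.007 0.152]
-180 179 rim [0.515 0.303 0.136] floor 0.083
-150 184 rim [0.542 0.275 0.141] floor 0.084
-120 185 rim [0.571 0.265 0.144] floor 0.086
-90 92 rim [0.583 0.264 0.145] floor 0.085
-60 7 rim [0.589 0.323 0.088] floor 0.085
60 35 rim [0.583 0.34  0.084] floor -0.296
90 14 rim [0.578 0.347 0.084] floor 0.082
120 25 rim [0.575 0.343 0.085] floor 0.079
150 80 rim [0.529 0.336 0.095] floor 0.081
wrist 51672 [0.393 0.26  0.001] [0.645 0.458 0.194]
-180 2162 rim [0.52  0.311 0.111] floor 0.082
-150 1799 rim [0.552 0.291 0.09 ] floor 0.084
-120 2474 rim [0.577 0.263 0.143] floor 0.085
-90 3894 rim [0.603 0.269 0.144] floor 0.086
-60 4826 rim [0.616 0.284 0.144] floor 0.086
-30 4591 rim [0.639 0.306 0.141] floor 0.085
0 3731 rim [0.642 0.336 0.137] floor 0.084
30 4856 rim [0.63  0.365 0.133] floor 0.082
60 4501 rim [0.605 0.382 0.126] floor 0.081
90 5104 rim [0.561 0.386 0.118] floor 0.081
120 7308 rim [0.53  0.373 0.127] floor 0.081
150 6426 rim [0.52  0.36  0.128] floor 0.081
```

Tilt is about 4°, and the centre is near (0.58, 0.33), which is good. I'll lower it by 37 mm, release and retreat upward.

```bash
python3 -m crank '0 -1 10 0 0 0 -1;0 -1 20 0 0 0 -1;0 -1 27 0 0 0 -1;0 -1 31 0 0 0 -1;0 -1 34 0 0 0 -1;0 -1 37 0 0 0 -1;0 -1 37 0 0 0 -1;0 -1 37 0 0 0 0;0 -1 37 0 0 0 0.1;0 -1 37 0 0 0 0.1' && python3 -m crank '0 0 0 0 0 0 0.1;0 0 0 0 0 0 0.1;0 0 -30 0 0 0 0.1;0 0 -60 0 0 0 0.1;0 0 -90 0 0 0 0.1;0 0 -120 0 0 0 -1;-20 0 -120 0 0 0 -1;-40 0 -120 0 0 0 -1;-60 0 -120 0 0 0 -1;-60 0 -120 0 0 0 -1'
python3 - <<'E'
from h import *
f=grab('wrist');f['t']=None;save(f,'w3.png');bowl(f,.1)
hsv=cv2.cvtColor(f['image'],cv2.COLOR_RGB2HSV)
g=((hsv[...,0]>45)&(hsv[...,0]<85)&(hsv[...,1]>100)).astype(np.uint8)
n,l,s,c=cv2.connectedComponentsWithStats(g)
for i in range(1,n):
    if s[i,4]>60:print('green',c[i],s[i],ray(f,[c[i]],.04),dep(f,[c[i]]))
f=grab('top');hsv=cv2.cvtColor(f['image'],cv2.COLOR_RGB2HSV)
m=((hsv[...,0]>100)&(hsv[...,0]<125)&(hsv[...,1]>100)).astype(np.uint8);m[:130]=0;m[:,200:]=0
y,x=np.nonzero(m);P=dep(f,np.c_[x,y]);print(P.max(0),np.percentile(P,(2,98),axis=0).round(3));bowl({**f,'t':f['t']},.1)
plan(.4532,.264,.1)
E
```

```text
time: 6.5
position: [0.6026, 0.2725, 0.081]
tcp_rot: [0.987, 0.161, -0.0, -0.0]
wrist_force: [0.6, 0.1, -0.4]
grip_width: 0.545
time: 7.5
position: [0.5437, 0.2529, 0.201]
tcp_rot: [0.987, 0.161, -0.001, 0.0]
wrist_force: [0.0, -1.0, 0.2]
grip_width: -0.001
bowl [0.5796 0.3244] 0.0684 1.0
green [236.7533557  282.13590604] [224 268  29  31 596] [[0.44887812 0.26150541 0.04      ]] [[0.45665918 0.26225356 0.05388335]]
[0.90275644 1.00314377 0.96638602] [[ 0.514  0.244 -0.285]
 [ 0.839  0.998  0.289]]
bowl [0.5794 0.3248] 0.0593 0.12
plan [-84.8 -39.5 101.4] [-0.   -0.05  0.  ] from [0.5461 0.2534 0.2015] phi 18.5 t 7.6 w -0.001 F [ 0.6 -0.6 -0.8]
```

View pics/w3.png

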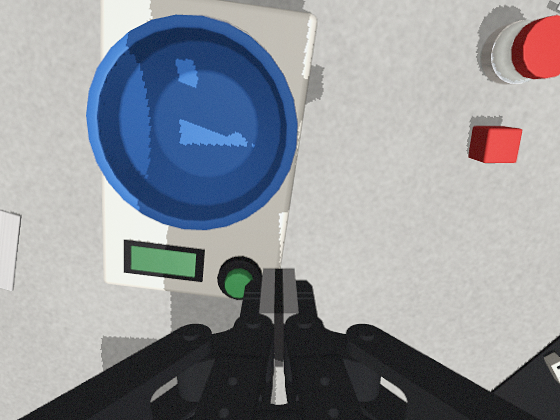

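```bash
python3 - <<'E'
from h import *
f=grab('wrist')
# rim circle vs pan: visible housing edges at z=.032
for n,p in (('L',[(103,20),(104,270)]),('R',[(314,30),(285,230)])): print(n,ray(f,p,.032).round(4))
f=grab('top');C=[(97,180),(159,167),(174,266),(110,277)]
P=ray(f,C,.032);print(P.round(4),P.mean(0))
im=f['image'][150:290,80:190];cv2.imwrite('pics/t3.png',cv2.resize(cv2.cvtColor(im,4),None,fx=5,fy=5,interpolation=2))
hsv=cv2.cvtColor(f['image'],cv2.COLOR_RGB2HSV)
m=((hsv[...,0]>100)&(hsv[...,0]<125)&(hsv[...,1]>100)).astype(np.uint8);m[:150]=0;m[290:]=0;m[:,200:]=0;m[:,:85]=0
cn=max(cv2.findContours(m,0,2)[0],key=cv2.contourArea);e=cv2.minEnclosingCircle(cn);print(e,ray(f,[e[0]],.1))
E
```

```text
L [[0.6318 0.425  0.032 ]
 [0.419  0.3856 0.032 ]]
R [[0.6762 0.2672 0.032 ]
 [0.5123 0.2351 0.032 ]]
[[0.6489 0.4293 0.032 ]
 [0.6815 0.2641 0.032 ]
 [0.4313 0.217  0.032 ]
 [0.4008 0.3824 0.032 ]] [0.54064715 0.32320348 0.032     ]
((123.0465087890625, 203.62791442871094), 29.18039894104004) [[0.57899311 0.32470135 0.1       ]]
```

View pics/t3.png

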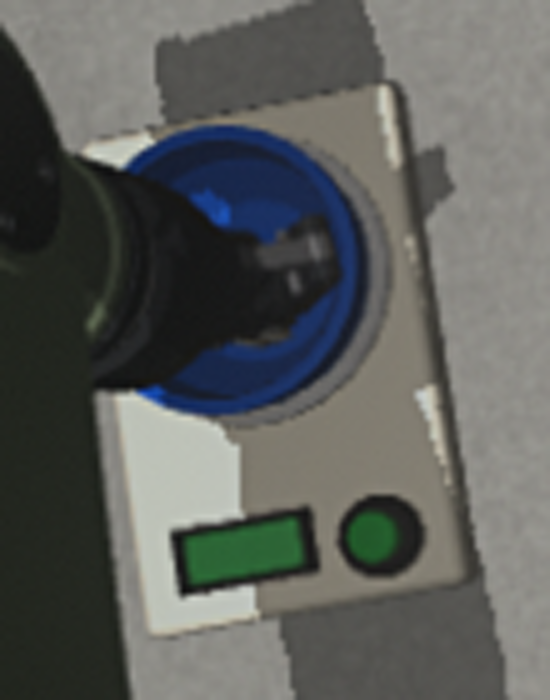

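The bowl sits about 7 mm off the pan's centre, mostly in y. I'll re-pinch it where it stands with the jaws centred on the ideal wall position, so that closing slides it into place.

```bash
python3 -c "
from h import *
plan(.6015,.2712,.076)"
```

```text
plan [ 57.4   0.6 125.5] [-0.   -0.06  0.  ] from [0.5467 0.2535 0.2015] phi 18.49 t 7.7 w 0.0 F [-0.7  0.4 -0.5]
```

```bash
python3 -m crank '20 0 0 0 0 0 0.4;40 0 0 0 0 0 0.4;57 0 0 0 0 0 0.4;57 0 0 0 0 0 0.4;57 0 0 0 0 0 0.4;57 0 30 0 0 0 0.4;57 0 60 0 0 0 0.4;57 0 90 0 0 0 0.4;57 0 115 0 0 0 0.4;57 0 122 0 0 0 0.4' && python3 -m crank '0 0 2 0 0 0 0.2;0 0 2 0 0 0 0;0 0 2 0 0 0 -0.2;0 0 2 0 0 0 -0.4;0 0 2 0 0 0 -0.6;0 0 2 0 0 0 -0.75;0 0 2 0 0 0 -0.82;0 0 2 0 0 0 -0.82;0 0 2 0 0 0 -0.5;0 0 2 0 0 0 0' && python3 -m crank '0 0 0 0 0 0 0;0 0 0 0 0 0 0;0 0 -30 0 0 0 0;0 0 -60 0 0 0 0;0 0 -90 0 0 0 0;0 0 -120 0 0 0 -1;-20 0 -120 0 0 0 -1;-40 0 -120 0 0 0 -1;-60 0 -120 0 0 0 -1;-60 0 -120 0 0 0 -1'
python3 - <<'E'
from h import *
f=grab('wrist');f['t']=None;bowl(f,.1)
plan(.455,.2625,.09)
E
```

```text
time: 8.7
position: [0.5964, 0.2703, 0.0753]
tcp_rot: [0.987, 0.161, -0.004, 0.001]
wrist_force: [0.1, -0.1, -0.1]
grip_width: 0.701
time: 9.7
position: [0.5996, 0.2714, 0.0771]
tcp_rot: [0.987, 0.161, -0.0, -0.0]
wrist_force: [0.1, 0.5, 0.0]
grip_width: 0.403
time: 10.7
position: [0.5406, 0.2519, 0.1968]
tcp_rot: [0.987, 0.161, -0.001, 0.0]
wrist_force: [1.1, 0.9, 0.9]
grip_width: -0.001
bowl [0.5777 0.3293] 0.0684 1.0
plan [-79.4 -37.5 107.2] [-0.    0.03 -0.  ] from [0.5422 0.2522 0.1971] phi 18.5 t 10.75 w -0.004 F [1.2 0.2 0.5]
```

The bowl is now at (0.578, 0.329), about 4 mm from the middle. Next is the tare button.

```bash
python3 -m crank '-20 -10 0 0 0 0 -1;-40 -20 0 0 0 0 -1;-60 -28 20 0 0 0 -1;-79 -37 40 0 0 0 -1;-79 -37 70 0 0 0 -1;-79 -37 100 0 0 0 -1;-79 -37 100 0 0 0 -1;-79 -37 100 0 0 0 -1;-79 -37 100 0 0 0 -1;-79 -37 100 0 0 0 -1'
python3 - <<'E'
from h import *
f=grab('wrist');save(f,'w4.png');plan(.455,.2625,.05)
f=grab('top');im=f['image'][220:290,90:190];cv2.imwrite('pics/t4.png',cv2.resize(cv2.cvtColor(im,4),None,fx=6,fy=6,interpolation=2))
E
```

```text
time: 11.75
position: [0.4582, 0.2629, 0.0993]
tcp_rot: [0.987, 0.161, 0.002, -0.0]
wrist_force: [0.5, 0.9, -0.2]
grip_width: 0.005
plan [-3.  -0.6 49. ] [-0.01 -0.2   0.  ] from [0.4579 0.2628 0.0991] phi 18.49 t 11.8 w 0.006 F [-0.4 -1.  -0.6]
```

View pics/w4.png

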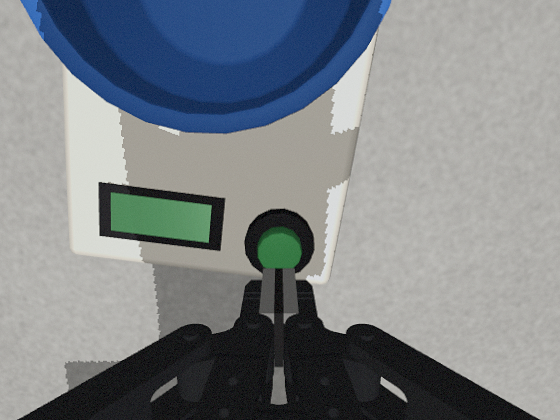

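The button is at (279,248) and the fingertips are right over it. I'll press in small steps and watch the force.

```bash
python3 - <<'E'
from h import *
f=grab('wrist');print(ray(f,[(279,247)],.054),dep(f,[(279,240),(279,250)]))
E
python3 -m crank '-1 0 15 0 0 0 -1;-1 0 30 0 0 0 -1;-1 0 40 0 0 0 -1;-1 0 44 0 0 0 -1;-1 0 46 0 0 0 -1;-1 0 47 0 0 0 -1;-1 0 48 0 0 0 -1;-1 0 48 0 0 0 -1;-1 0 48 0 0 0 -1;-1 0 48 0 0 0 -1'
```

```text
[[0.4567059  0.26163259 0.054     ]] [[0.46086099 0.26302735 0.05448358]
 [0.45484915 0.26100898 0.05366218]]
time: 12.9
position: [0.4554, 0.262, 0.0496]
tcp_rot: [0.987, 0.161, 0.0, -0.0]
wrist_force: [-3.0, -0.6, 3.8]
grip_width: -0.003
```

```bash
python3 -m crank '0 0 1 0 0 0 -1;0 0 2 0 0 0 -1;0 0 3 0 0 0 -1;0 0 3 0 0 0 -1;0 0 3 0 0 0 -1;0 0 3 0 0 0 -1;0 0 3 0 0 0 -1;0 0 3 0 0 0 -1;0 0 3 0 0 0 -1;0 0 3 0 0 0 -1'; python3 -m crank '0 0 -10 0 0 0 -1;0 0 -40 0 0 0 -1;0 0 -80 0 0 0 -1;0 0 -120 0 0 0 -1;0 0 -150 0 0 0 -1;0 0 -150 0 0 0 0;0 0 -150 0 0 0 0;0 0 -150 0 0 0 0;0 0 -150 0 0 0 0;0 0 -150 0 0 0 0'
python3 - <<'E'
from h import *
f=grab('wrist');f['t']=None;bowl(f,.1);plan(.4476,-.1301,.16)
E
```

```text
time: 13.9
position: [0.4556, 0.2621, 0.0479]
tcp_rot: [0.987, 0.161, -0.0, 0.0]
wrist_force: [-6.0, -3.1, 14.5]
grip_width: 0.001
time: 14.9
position: [0.4546, 0.2617, 0.1947]
tcp_rot: [0.987, 0.161, -0.001, 0.0]
wrist_force: [-0.3, 1.0, 0.7]
grip_width: 0.5
bowl [0.5773 0.3293] 0.0685 1.0
plan [-131.   369.3   35.3] [0.   0.13 0.  ] from [0.4548 0.2618 0.195 ] phi 18.5 t 14.95 w 0.498 F [ 0.  -0.3  0.4]
```

The button bottomed out at 14.5 N and the bowl did not move. Now for a view over the build plate.

```bash
python3 -m crank '-20 40 -10 0 0 0 0;-42 80 -20 0 0 0 0;-64 122 -30 0 0 0 0;-86 165 -40 0 0 0 0;-108 208 -50 0 0 0 0;-130 250 -55 0 0 0 0;-152 293 -55 0 0 0 0;-175 338 -55 0 0 0 0;-199 385 -55 0 0 0 0;-222 430 -55 0 0 0 0'
cat >> h.py <<'E'
def brackets(f,z=.018,zr=(.01,.03)):
    hsv=cv2.cvtColor(f['image'],cv2.COLOR_RGB2HSV)
    wh=((hsv[...,1]<60)&(hsv[...,2]>140)).astype(np.uint8);wh=cv2.morphologyEx(wh,2,np.ones((3,3)))
    for cn in cv2.findContours(wh,0,2)[0]:
        if cv2.contourArea(cn)<100: continue
        m=np.zeros(wh.shape,np.uint8);cv2.drawContours(m,[cn],-1,1,-1)
        y,x=np.nonzero(m);P=ray(f,np.c_[x,y],z)[:,:2];C=ray(f,cn[:,0].astype(float),z)[:,:2]
        rect=cv2.minAreaRect((C*1e4).astype(np.float32));B=cv2.boxPoints(rect)/1e4;c=B.mean(0)
        L=sorted([np.linalg.norm(B[1]-B[0]),np.linalg.norm(B[2]-B[1])])
        if not(.02<L[0]<.05 and .03<L[1]<.06): continue
        # L: box minus region -> empty corner; candidate frames (long axis ±, side ±)
        e=B[1]-B[0];g=B[2]-B[1]
        if np.linalg.norm(e)<np.linalg.norm(g): e=g
        e/=np.linalg.norm(e);n=np.array([-e[1],e[0]])
        best=None
        for s1 in(1,-1):
          for s2 in(1,-1):
            X=s1*e;Y=s2*n;q=np.c_[(P-c)@X,(P-c)@Y]   # box coords: long leg y in[-18,-4], short leg x in[-25,-11]
            k=((q[:,1]<-.004)|(q[:,0]<-.011)).mean()
            if best is None or k>best[0]: best=(k,X,Y)
        k,X,Y=best;o=c-.011*Y;gp=o+.009*X
        ph=np.degrees(np.arctan2(X[1],X[0]));ph=(ph+90)%180-90
        d=np.median(dep(f,np.c_[x,y])[:,2])
        print('br o',o.round(4),'grasp',gp.round(4),'phi',ph.round(1),'X',X.round(2),'Y',Y.round(2),'L',np.round(L,4),'score',k.round(3),'z',d.round(4),'px',cn[:,0].mean(0).round())
E
python3 - <<'E'
from h import *
f=grab('wrist');save(f,'w5.png');brackets(f);plan(.4,-.2,.25)
E
```

```text
time: 15.95
position: [0.3811, -0.2143, 0.2511]
tcp_rot: [0.987, 0.161, 0.0, 0.0]
wrist_force: [2.1, -0.5, 0.7]
grip_width: 0.496
br o [ 0.1318 -0.4692] grasp [ 0.14   -0.4654] phi 24.8 X [0.91 0.42] Y [ 0.42 -0.91] L [0.0298 0.0404] score 0.729 z 0.0007 px [407. 407.]
br o [ 0.0303 -0.1615] grasp [ 0.039  -0.1596] phi 12.2 X [0.98 0.21] Y [-0.21  0.98] L [0.0311 0.0421] score 0.729 z 0.0003 px [148. 407.]
br o [ 0.1016 -0.0391] grasp [ 0.1016 -0.0301] phi -89.9 X [-0.  1.] Y [-1. -0.] L [0.0214 0.0354] score 0.518 z 0.0121 px [ 71. 346.]
br o [ 0.4692 -0.2162] grasp [ 0.4775 -0.2198] phi -23.4 X [ 0.92 -0.4 ] Y [0.4  0.92] L [0.0359 0.0502] score 0.943 z 0.0178 px [300.  89.]
br o [ 0.448  -0.1397] grasp [ 0.4551 -0.1452] phi -37.1 X [ 0.8 -0.6] Y [0.6 0.8] L [0.0367 0.0498] score 0.946 z 0.0177 px [219.  84.]
br o [ 0.6014 -0.4042] grasp [ 0.598  -0.4125] phi 67.5 X [-0.38 -0.92] Y [ 0.92 -0.38] L [0.0208 0.0487] score 0.553 z 0.0 px [545.  20.]
plan [ 26.  -14.7   1.2] [0.4  0.19 0.  ] from [ 0.3799 -0.222   0.2514] phi 18.09 t 16.0 w 0.501 F [-0.8 -6.4  1.1]
```

View pics/w5.png

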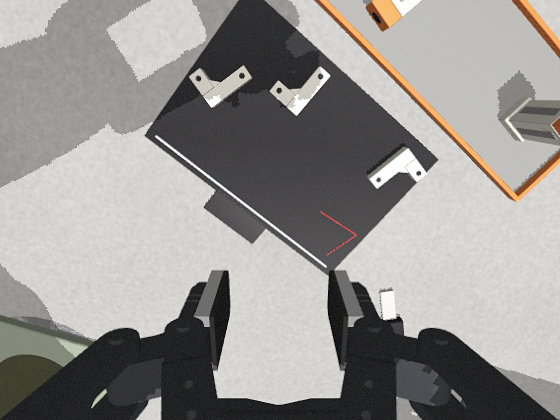

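The wrist view shows two brackets, at (219,84) and (300,89), measured as 50x36 mm at z = 0.018 as they should be. The third is at (400,170). I'll take bracket A first.

```bash
python3 -c "
from h import *
plan(.4551,-.1452,.06,-37.1)"
```

```text
plan [ 96.  -51.  190.8] [ 4.600e-01 -1.000e-02  5.519e+01] from [ 0.3799 -0.222   0.2514] phi 18.09 t 16.0 w 0.501 F [-0.8 -6.4  1.1]
```

```bash
python3 -m crank '12 -7 25 0 0 8 0;26 -14 50 0 0 16 0;40 -21 75 0 0 24 0;54 -29 100 0 0 32 0;68 -36 125 0 0 40 0;82 -44 150 0 0 48 0;96 -51 160 0 0 55.5 0;96 -51 160 0 0 55.5 0;96 -51 160 0 0 55.5 0;96 -51 160 0 0 55.5 0'
python3 - <<'E'
from h import *
f=grab('wrist');brackets(f);plan(.4551,-.1452,.006,-37.1);save(f,'w6.png')
E
```

```text
time: 17.0
position: [0.457, -0.1342, 0.092]
tcp_rot: [0.949, -0.317, 0.001, 0.0]
wrist_force: [-0.1, -0.4, 0.2]
grip_width: 0.506
br o [ 0.4485 -0.1393] grasp [ 0.4557 -0.1447] phi -36.9 X [ 0.8 -0.6] Y [0.6 0.8] L [0.0358 0.0495] score 0.958 z 0.0177 px [279. 239.]
br o [ 0.4698 -0.2154] grasp [ 0.4781 -0.2188] phi -22.0 X [ 0.93 -0.38] Y [0.38 0.93] L [0.0363 0.0499] score 0.949 z 0.0179 px [362. 145.]
plan [ 4.8  9.9 86.2] [-0.01 -0.11  0.13] from [ 0.4571 -0.1343  0.0922] phi -36.97 t 17.05 w 0.501 F [ 0.2 -0.5  0.9]
```

```bash
python3 -m crank '2 5 0 0 0 0 0;5 10 10 0 0 0 0;5 10 40 0 0 0 0;5 10 65 0 0 0 0;5 10 82 0 0 0 0;5 10 86 0 0 0 0;5 10 86 0 0 0 -1;5 10 86 0 0 0 -1;5 10 86 0 0 0 -1;5 10 86 0 0 0 -1' && python3 -m crank '0 0 0 0 0 0 -1;0 0 -30 0 0 0 -1;0 0 -60 0 0 0 -1;0 0 -100 0 0 0 -1;0 0 -140 0 0 0 -1;0 0 -150 0 0 0 -1;0 0 -150 0 0 0 -1;0 0 -150 0 0 0 -1;0 0 -150 0 0 0 -1;0 0 -150 0 0 0 -1'
python3 -c "
from h import *
plan(.578,.329,.16,18.5)"
```

```text
time: 18.05
position: [0.4555, -0.145, 0.0063]
tcp_rot: [0.948, -0.317, 0.001, 0.0]
wrist_force: [-0.1, -0.1, 0.3]
grip_width: 0.141
time: 19.05
position: [0.4533, -0.1439, 0.1532]
tcp_rot: [0.948, -0.317, -0.002, -0.0]
wrist_force: [0.4, -0.5, -0.5]
grip_width: 0.143
plan [-185.1 -452.7   -6.3] [ -0.08   0.24 -55.51] from [ 0.4533 -0.1439  0.1532] phi -37.01 t 19.05 w 0.143 F [ 0.4 -0.5 -0.5]
```

```bash
python3 -m crank '-10 -25 0 0 0 -4 -1;-27 -70 0 0 0 -10 -1;-44 -117 0 0 0 -16 -1;-62 -164 0 0 0 -22 -1;-80 -211 0 0 0 -28 -1;-98 -258 0 0 0 -34 -1;-116 -305 0 0 0 -40 -1;-134 -352 0 0 0 -46 -1;-151 -398 0 0 0 -51 -1;-165 -436 0 0 0 -55.5 -1' && python3 -m crank '5 -19 0 0 0 0 -1;5 -19 0 0 0 0 -1;5 -19 30 0 0 0 -1;5 -19 60 0 0 0 -1;5 -19 80 0 0 0 -1;5 -19 90 0 0 0 -1;5 -19 90 0 0 0 -1;5 -19 90 0 0 0 -0.2;5 -19 90 0 0 0 -0.2;5 -19 90 0 0 0 -0.2'
python3 -c "
from h import *
plan(.590,.321,.06,18.5)"
```

```text
time: 20.05
position: [0.5849, 0.3055, 0.1534]
tcp_rot: [0.987, 0.163, -0.001, 0.0]
wrist_force: [0.1, -0.2, 0.1]
grip_width: 0.141
time: 21.05
position: [0.5853, 0.3229, 0.0672]
tcp_rot: [0.987, 0.161, 0.002, -0.0]
wrist_force: [0.5, -0.4, -0.4]
grip_width: 0.401
plan [3.8 3.2 7.2] [-0.01 -0.19 -0.01] from [0.5853 0.3229 0.0672] phi 18.49 t 21.05 w 0.401 F [ 0.5 -0.4 -0.4]
```

```bash
python3 -m crank '0 0 -30 0 0 0 -0.2;0 0 -60 0 0 0 -0.2;0 0 -90 0 0 0 -0.2;0 0 -110 0 0 0 0;-30 30 -110 0 0 0 0;-60 60 -110 0 0 0 0;-60 60 -110 0 0 0 0;-60 60 -110 0 0 0 0;-60 60 -110 0 0 0 0;-60 60 -110 0 0 0 0'
python3 - <<'E'
from h import *
f=grab('wrist');f['t']=None;bowl(f,.1);save(f,'w7.png');plan(.478,-.2195,.1,-22.5)
E
```

```text
time: 22.05
position: [0.5472, 0.2476, 0.176]
tcp_rot: [0.987, 0.161, 0.001, -0.0]
wrist_force: [-0.3, 0.5, 0.7]
grip_width: 0.498
bowl [0.5778 0.3293] 0.0685 1.0
plan [-214.1  420.9   75.4] [-3.000e-02 -7.000e-02  4.105e+01] from [0.547  0.2476 0.1758] phi 18.55 t 22.1 w 0.5 F [-0.6  0.9 -0.3]
```

View pics/w7.png

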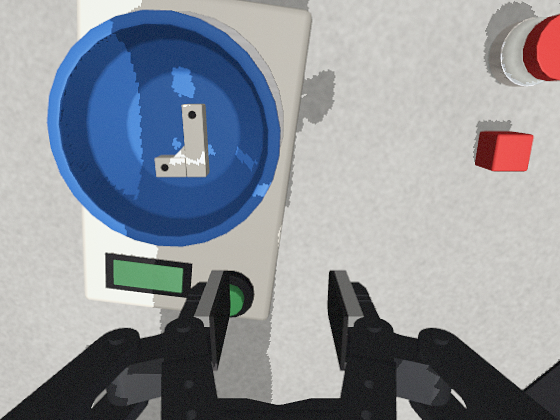

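The first bracket lies flat in the bowl at (190,140). On to bracket B.

```bash
python3 -m crank '-10 20 0 0 0 2 0;-30 62 0 0 0 6 0;-51 104 0 0 0 10 0;-72 146 0 0 0 14 0;-93 188 5 0 0 18 0;-115 231 15 0 0 22 0;-138 275 30 0 0 27 0;-161 319 45 0 0 31 0;-184 363 60 0 0 36 0;-206 405 70 0 0 41 0' && python3 -m crank '-7 13 5 0 0 0 0;-7 13 5 0 0 0 0;-7 13 5 0 0 0 0;-7 13 5 0 0 0 0;-7 13 5 0 0 0 0;-7 13 5 0 0 0 0;-7 13 5 0 0 0 0;-7 13 5 0 0 0 0;-7 13 5 0 0 0 0;-7 13 5 0 0 0 0'
python3 - <<'E'
from h import *
f=grab('wrist');brackets(f);plan(.478,-.2195,.006,-22.5)
E
```

```text
time: 23.1
position: [0.48, -0.2004, 0.1055]
tcp_rot: [0.981, -0.196, 0.0, -0.0]
wrist_force: [0.7, -0.1, 0.7]
grip_width: 0.5
time: 24.1
position: [0.4685, -0.2083, 0.1012]
tcp_rot: [0.981, -0.195, 0.0, 0.0]
wrist_force: [-0.7, 0.0, -1.0]
grip_width: 0.503
br o [ 0.3588 -0.1383] grasp [ 0.3623 -0.13  ] phi 67.5 X [0.38 0.92] Y [-0.92  0.38] L [0.0257 0.0503] score 0.644 z -0.0001 px [252. 394.]
br o [ 0.47   -0.2157] grasp [ 0.4783 -0.2191] phi -22.5 X [ 0.92 -0.38] Y [0.38 0.92] L [0.0355 0.0501] score 0.959 z 0.0177 px [270. 228.]
plan [13.1  6.7 95.1] [-0.    0.   -0.01] from [ 0.4684 -0.2083  0.1011] phi -22.51 t 24.15 w 0.501 F [ 0.6 -0.8 -0.4]
```

```bash
python3 -m crank '13 7 10 0 0 0 0;13 7 25 0 0 0 0;13 7 50 0 0 0 0;13 7 75 0 0 0 0;13 7 91 0 0 0 0;13 7 95 0 0 0 0;13 7 95 0 0 0 -1;13 7 95 0 0 0 -1;13 7 95 0 0 0 -1;13 7 95 0 0 0 -1' && python3 -m crank '0 0 0 0 0 0 -1;0 0 -30 0 0 0 -1;0 0 -60 0 0 0 -1;0 0 -100 0 0 0 -1;0 0 -140 0 0 0 -1;0 0 -150 0 0 0 -1;0 0 -150 0 0 0 -1;0 0 -150 0 0 0 -1;0 0 -150 0 0 0 -1;0 0 -150 0 0 0 -1'
python3 -c "
from h import *
plan(.588,.322,.16,18.5)"
```

```text
time: 25.15
position: [0.4787, -0.2203, 0.0072]
tcp_rot: [0.981, -0.195, 0.001, 0.0]
wrist_force: [0.2, 0.4, 1.5]
grip_width: 0.136
time: 26.15
position: [0.4765, -0.2189, 0.154]
tcp_rot: [0.981, -0.195, -0.002, -0.001]
wrist_force: [-0.2, -0.4, -1.0]
grip_width: 0.14
plan [-104.1 -542.4   -5.2] [ -0.13   0.21 -41.  ] from [ 0.4765 -0.2189  0.154 ] phi -22.5 t 26.15 w 0.14 F [-0.2 -0.4 -1. ]
```

```bash
python3 -m crank '-4 -22 0 0 0 -2 -1;-12 -64 0 0 0 -5 -1;-20 -108 0 0 0 -9 -1;-29 -153 0 0 0 -13 -1;-38 -199 0 0 0 -17 -1;-47 -246 0 0 0 -21 -1;-56 -293 0 0 0 -25 -1;-65 -340 0 0 0 -29 -1;-74 -387 0 0 0 -33 -1;-83 -434 0 0 0 -37 -1' && python3 -c "
from h import *
plan(.588,.322,.08,18.5)"
```

```text
time: 27.15
position: [0.5666, 0.2148, 0.1546]
tcp_rot: [0.992, 0.128, -0.001, 0.0]
wrist_force: [0.8, -0.5, -0.2]
grip_width: 0.142
plan [ 48.  -98.3  74.5] [-0.    0.13 -3.83] from [0.5666 0.2148 0.1546] phi 14.67 t 27.15 w 0.142 F [ 0.8 -0.5 -0.2]
```

```bash
python3 -m crank '18 -36 0 0 0 -2 -1;34 -70 0 0 0 -4 -1;48 -99 0 0 0 -4 -1;48 -99 20 0 0 -4 -1;48 -99 45 0 0 -4 -1;48 -99 65 0 0 -4 -1;48 -99 73 0 0 -4 -1;48 -99 73 0 0 -4 -1;48 -99 73 0 0 -4 -0.2;48 -99 73 0 0 -4 -0.2' && python3 -m crank '0 0 0 0 0 0 -0.2;0 0 -30 0 0 0 -0.2;0 0 -60 0 0 0 -0.2;0 0 -90 0 0 0 0;-30 40 -90 0 0 0 0;-55 80 -90 0 0 0 0;-75 120 -90 0 0 0 0;-95 160 -90 0 0 0 0;-115 200 -90 0 0 0 0;-135 240 -90 0 0 0 0' 
python3 - <<'E'
from h import *
f=grab('top');brackets(f,.018);save(f,'t8.png');plan(.4,-.3,.12,18.5)
E
```

```text
time: 28.15
position: [0.5902, 0.3212, 0.0848]
tcp_rot: [0.987, 0.161, 0.001, -0.0]
wrist_force: [-0.3, 0.5, 0.8]
grip_width: 0.396
time: 29.15
position: [0.5371, 0.0487, 0.1745]
tcp_rot: [0.987, 0.161, 0.001, 0.0]
wrist_force: [1.1, -0.1, -0.5]
grip_width: 0.498
br o [0.2157 0.3758] grasp [0.2153 0.3848] phi -87.3 X [-0.05  1.  ] Y [-1.   -0.05] L [0.0407 0.0561] score 0.613 z 0.0011 px [114. 353.]
br o [ 0.2379 -0.5672] grasp [ 0.238  -0.5582] phi 89.9 X [0. 1.] Y [ 1. -0.] L [0.0353 0.0427] score 0.639 z 0.001 px [488. 339.]
plan [-236.6  281.9   56.2] [ 0.35  0.06 -0.25] from [0.5364 0.0422 0.1743] phi 18.25 t 29.2 w 0.5 F [-0.1 -4.5 -0.2]
```

```bash
python3 -m crank '-30 30 0 0 0 6 0;-60 60 0 0 0 12 0;-92 90 0 0 0 18 0;-124 120 0 0 0 24 0;-156 151 0 0 0 30 0;-188 183 0 0 0 36 0;-220 215 0 0 0 42 0;-255 248 10 0 0 48 0;-255 248 20 0 0 48 0;-255 248 20 0 0 48 0'
python3 - <<'E'
from h import *
f=grab('wrist');brackets(f);save(f,'w8.png');plan(.42,-.325,.006,-30)
E
```

```text
time: 30.2
position: [0.3729, -0.2658, 0.1525]
tcp_rot: [0.967, -0.256, -0.001, -0.001]
wrist_force: [-0.7, 0.1, -0.8]
grip_width: 0.502
br o [ 0.13  -0.263] grasp [ 0.1383 -0.2665] phi -23.4 X [ 0.92 -0.4 ] Y [-0.4  -0.92] L [0.0239 0.0313] score 0.636 z 0.0002 px [407. 406.]
br o [ 0.2455 -0.0604] grasp [ 0.2528 -0.0657] phi -36.0 X [ 0.81 -0.59] Y [0.59 0.81] L [0.0229 0.0311] score 0.61 z -0.0003 px [148. 406.]
br o [ 0.4257 -0.325 ] grasp [ 0.418  -0.3205] phi -30.6 X [-0.86  0.51] Y [-0.51 -0.86] L [0.0364 0.0497] score 0.955 z 0.0178 px [323.  97.]
plan [ 70.   29.4 146.9] [-0.05  0.06  0.47] from [ 0.3736 -0.2651  0.153 ] phi -29.53 t 30.25 w 0.5 F [0.1 0.  0.3]
```

View pics/w8.png

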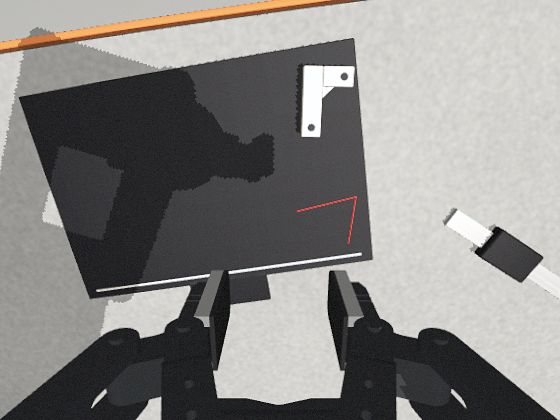

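One bracket is left on the plate, at (323,97). I'll grasp its long leg.

```bash
python3 -m crank '25 10 30 0 0 1 0;45 18 60 0 0 1 0;66 26 90 0 0 1 0;66 26 110 0 0 1 0;66 26 130 0 0 1 0;66 26 143 0 0 1 0;66 26 147 0 0 1 0;66 26 147 0 0 1 -1;66 26 147 0 0 1 -1;66 26 147 0 0 1 -1' && python3 -m crank '0 0 0 0 0 0 -1;0 0 0 0 0 0 -1;0 0 -30 0 0 0 -1;0 0 -60 0 0 0 -1;0 0 -100 0 0 0 -1;0 0 -140 0 0 0 -1;0 0 -155 0 0 0 -1;0 0 -155 0 0 0 -1;0 0 -155 0 0 0 -1;0 0 -155 0 0 0 -1'
python3 -c "
from h import *
plan(.568,.336,.16,18.5)"
```

```text
time: 31.25
position: [0.4195, -0.3216, 0.0076]
tcp_rot: [0.965, -0.263, 0.001, 0.001]
wrist_force: [-0.0, 0.2, -0.2]
grip_width: 0.143
time: 32.25
position: [0.4173, -0.3197, 0.159]
tcp_rot: [0.965, -0.263, -0.002, -0.001]
wrist_force: [-0.4, -0.1, -0.0]
grip_width: 0.143
plan [-2.031e+02 -6.414e+02  5.000e-01] [ -0.15   0.18 -49.01] from [ 0.4173 -0.3197  0.159 ] phi -30.51 t 32.25 w 0.143 F [-0.4 -0.1 -0. ]
```

```bash
python3 -m crank '-8 -24 0 0 0 -2 -1;-21 -66 0 0 0 -5 -1;-35 -112 0 0 0 -9 -1;-50 -158 0 0 0 -13 -1;-65 -205 0 0 0 -17 -1;-80 -252 0 0 0 -21 -1;-95 -300 0 0 0 -25 -1;-110 -348 0 0 0 -29 -1;-125 -395 0 0 0 -33 -1;-135 -426 0 0 0 -35 -1' && python3 -c "
from h import *
plan(.568,.336,.1,18.5)"
```

```text
time: 33.25
position: [0.5173, 0.1179, 0.159]
tcp_rot: [0.999, 0.041, -0.002, -0.0]
wrist_force: [0.7, -0.6, -0.1]
grip_width: 0.143
plan [  68.8 -213.1   58.9] [ -0.07   0.2  -13.75] from [0.5173 0.1179 0.159 ] phi 4.75 t 33.25 w 0.143 F [ 0.7 -0.6 -0.1]
```

```bash
python3 -m crank '15 -45 0 0 0 -4 -1;30 -93 0 0 0 -8 -1;45 -140 0 0 0 -12 -1;60 -187 0 0 0 -14 -1;69 -213 0 0 0 -14 -1;69 -213 20 0 0 -14 -1;69 -213 45 0 0 -14 -1;69 -213 60 0 0 -14 -1;69 -213 64 0 0 -14 -1;69 -213 64 0 0 -14 -1' && python3 -m crank '0 0 0 0 0 0 -0.2;0 0 0 0 0 0 -0.2;0 0 0 0 0 0 -0.2;0 0 -30 0 0 0 -0.2;0 0 -60 0 0 0 -0.2;0 0 -90 0 0 0 0;-20 20 -90 0 0 0 0;-40 50 -90 0 0 0 0;-50 60 -90 0 0 0 0;-50 60 -90 0 0 0 0' 
python3 - <<'E'
from h import *
f=grab('wrist');f['t']=None;bowl(f,.1);save(f,'w9.png');plan(.55,-.25,.2)
g=grab('top');save(g,'t9.png')
E
```

```text
time: 34.25
position: [0.5696, 0.3318, 0.0954]
tcp_rot: [0.987, 0.16, -0.002, 0.0]
wrist_force: [0.2, -0.1, -0.1]
grip_width: 0.145
time: 35.25
position: [0.5418, 0.2584, 0.1878]
tcp_rot: [0.987, 0.16, 0.0, -0.0]
wrist_force: [0.5, -0.1, -0.1]
grip_width: 0.5
bowl [0.5778 0.3294] 0.0684 1.0
plan [-153.6  485.9  -12.8] [-0.04 -0.07  0.  ] from [0.5423 0.2596 0.1878] phi 18.41 t 35.3 w 0.499 F [ 0.  -0.7 -1. ]
```

View pics/w9.png

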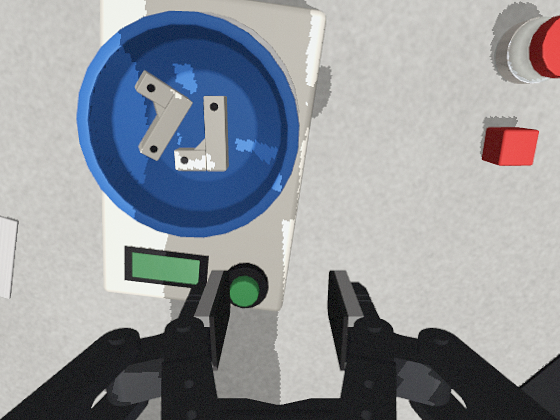

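Two brackets are visible at (165,115) and (210,130), and the one stacked at (210,130) should hide the other; I'll check that by depth at the end. The bowl has not moved. Now the fallen post.

```bash
python3 -m crank '-8 20 0 0 0 4 0;-24 62 0 0 0 10 0;-41 107 0 0 0 16 0;-58 152 0 0 0 22 0;-76 198 0 0 0 28 0;-94 245 0 0 0 34 0;-112 292 0 0 0 40 0;-130 339 0 0 0 45 0;-148 386 0 0 0 50 0;-163 426 -10 0 0 50 0' && python3 -m crank '5 25 0 0 0 0 0;8 41 0 0 0 0 0;8 41 0 0 0 0 0;8 41 0 0 0 0 0;8 41 0 0 0 0 0;8 41 0 0 0 0 0;8 41 0 0 0 0 0;8 41 0 0 0 0 0;8 41 0 0 0 0 0;8 41 0 0 0 0 0' 
cat >> h.py <<'E'
def post(f,zt=.035):
    yy,xx=np.mgrid[0:420:1,0:560:1];px=np.c_[xx.ravel(),yy.ravel()];P=dep(f,px)
    hsv=cv2.cvtColor(f['image'],cv2.COLOR_RGB2HSV).reshape(-1,3)
    k=(f['depth'].ravel()>0)&(P[:,2]>.026)&(P[:,2]<.045)&(P[:,1]<-.15)&(P[:,0]>.5)
    m=k.reshape(420,560).astype(np.uint8);m=cv2.morphologyEx(m,2,np.ones((5,5)))
    for cn in cv2.findContours(m,0,2)[0]:
        if cv2.contourArea(cn)<500: continue
        C=ray(f,cn[:,0].astype(float),zt)[:,:2];B=cv2.boxPoints(cv2.minAreaRect((C*1e4).astype(np.float32)))/1e4
        e,g=B[1]-B[0],B[2]-B[1]
        if np.linalg.norm(e)<np.linalg.norm(g): e,g=g,e
        mm=np.zeros((420,560),np.uint8);cv2.drawContours(mm,[cn],-1,1,-1);mm=mm.ravel()>0
        o=mm&(hsv[:,0]<22)&(hsv[:,1]>140);c=B.mean(0);u=e/np.linalg.norm(e)
        h=np.median(ray(f,px[o],zt)[:,:2],0) if o.any() else c
        if (h-c)@u>0:u=-u
        print('post c',c.round(4),'L',np.linalg.norm(e).round(4),np.linalg.norm(g).round(4),'foot dir',u.round(3),'ang',np.degrees(np.arctan2(u[1],u[0])).round(1),'head',h.round(4),'z',np.median(P[mm,2]).round(4))
E
python3 - <<'E'
from h import *
f=grab('wrist');save(f,'w10.png');post(f);plan(.53,-.24,.2)
E
```

```text
time: 36.35
position: [0.5226, -0.1973, 0.1959]
tcp_rot: [0.962, -0.272, -0.001, -0.0]
wrist_force: [1.3, 0.5, 0.5]
grip_width: 0.5
time: 37.35
position: [0.5082, -0.235, 0.1972]
tcp_rot: [0.962, -0.271, 0.0, -0.0]
wrist_force: [0.4, 0.2, 0.7]
grip_width: 0.502
post c [ 0.5895 -0.277 ] L 0.09 0.032 foot dir [ 0.853 -0.523] ang -31.5 head [ 0.5581 -0.2501] z 0.0353
plan [21.2 -7.2 -2.8] [ 0.   -0.01 -0.  ] from [ 0.5081 -0.2351  0.1972] phi -31.5 t 37.4 w 0.502 F [-1.1 -0.8 -0.1]
```

View pics/w10.png

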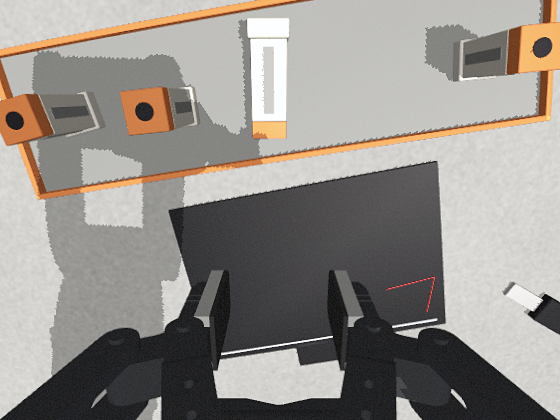

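The post measures 90x32 mm, with its centre at (0.5895, -0.277) and its foot direction at -31.5°. I'll approach pitched 40° outward so that the tool is never near horizontal after the post is turned upright.

```bash
python3 -m crank '6 -1 14 0 7 0 0.4;13 -2 29 0 14 0 0.4;20 -3 45 0 21 0 0.4;27 -4 62 0 28 0 0.4;34 -5 80 0 35 0 0.4;41 -6 100 0 40 0 0.4;47 -7 120 0 40 0 0.4;47 -7 120 0 40 0 0.4;47 -7 120 0 40 0 0.4;47 -7 120 0 40 0 0.4'
python3 - <<'E'
from h import *
s=ctrl.sense();print(np.degrees(s['qpos']).round(1))
R=Ro.from_quat(s['tcp_rot']);print(R.as_matrix().round(3));d=R.inv().apply(np.array([.5955,-.2807,.0157])-s['position'])*1000;print(d.round(1),s['wrist_force'])
E
```

```text
time: 38.4
position: [0.5533, -0.2548, 0.0794]
tcp_rot: [0.904, -0.255, 0.331, 0.093]
wrist_force: [-0.2, -1.0, -0.6]
grip_width: 0.702
[-33.5  11.9 120.7  10.2   7.4  78.3]
[[ 0.651 -0.523  0.55 ]
 [-0.399 -0.853 -0.338]
 [ 0.646  0.    -0.764]]
[-3.3  0.1 80.6] [-0.15637987 -1.01714672 -0.57741329]
```

```bash
python3 -m crank '-3 0 10 0 -2 0 0.4;-3 0 25 0 -4 0 0.4;-3 0 40 0 -4 0 0.4;-3 0 55 0 -4 0 0.4;-3 0 67 0 -4 0 0.4;-3 0 75 0 -4 0 0.4;-3 0 79 0 -4 0 0.4;-3 0 80 0 -4 0 0.4;-3 0 80 0 -4 0 0.4;-3 0 80 0 -4 0 0.4'
python3 - <<'E'
from h import *
s=ctrl.sense();print(np.degrees(s['qpos']).round(1))
R=Ro.from_quat(s['tcp_rot']);print(R.as_matrix().round(3));d=R.inv().apply(np.array([.5946,-.2802,.0155])-s['position'])*1000;print(d.round(1),s['wrist_force'])
E
```

```text
time: 39.4
position: [0.5938, -0.2794, 0.0145]
tcp_rot: [0.915, -0.258, 0.298, 0.084]
wrist_force: [0.3, -0.5, 0.6]
grip_width: 0.699
[-33.2  24.4 112.1   7.8   7.6  80.9]
[[ 0.689 -0.523  0.502]
 [-0.423 -0.853 -0.307]
 [ 0.588 -0.    -0.809]]
[ 1.5  0.3 -0.2] [ 0.28735255 -0.53090528  0.59856164]
```

```bash
python3 -m crank '0 0 0 0 0 0 0;0 0 0 0 0 0 -1;0 0 0 0 0 0 -1;0 0 0 0 0 0 -1;0 0 0 0 0 0 -1;0 0 0 0 0 0 -1;6 0 -8 0 0 0 -1;18 0 -24 0 0 0 -1;35 0 -48 0 0 0 -1;53 0 -73 0 0 0 -1' && python3 -m crank '0 0 0 0 0 0 -1;0 0 0 0 0 0 -1;0 0 0 0 0 0 -1;0 0 0 0 -6 0 -1;0 0 0 0 -12 0 -1;0 0 0 0 -18 0 -1;0 0 0 0 -24 0 -1;0 0 0 0 -30 0 -1;0 0 0 0 -36 0 -1;0 0 0 0 -36 0 -1'
python3 - <<'E'
from h import *
s=ctrl.sense();print(np.degrees(s['qpos']).round(1))
R=Ro.from_quat(s['tcp_rot']);print(R.as_matrix().round(3))
f=grab('side');cv2.imwrite('pics/s11.png',cv2.cvtColor(f['image'],4))
E
```

```text
time: 40.4
position: [0.5929, -0.279, 0.1042]
tcp_rot: [0.916, -0.258, 0.296, 0.084]
wrist_force: [0.5, -0.3, -0.2]
grip_width: 0.32
time: 41.4
position: [0.5947, -0.2805, 0.1018]
tcp_rot: [0.962, -0.272, -0.001, -0.0]
wrist_force: [0.3, -0.9, -0.6]
grip_width: 0.316
[-32.8  28.6  82.   -0.   69.5  88.8]
[[ 0.852 -0.523 -0.002]
 [-0.523 -0.852  0.001]
 [-0.002  0.    -1.   ]]
```

View pics/s11.png

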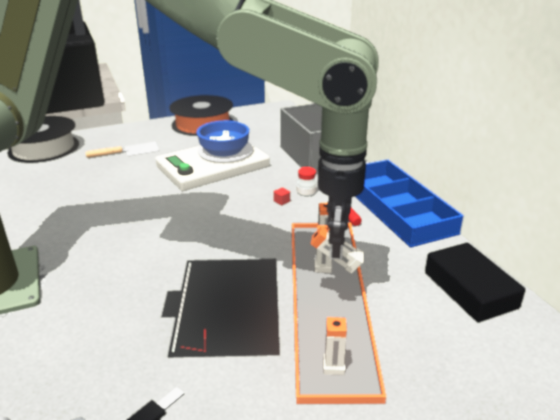

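The post is held with its head rising. I'll shift it to the open part of the lane and complete the turn upright at height.

```bash
python3 -m crank '-2 4 0 0 -6 0 -1;-3 8 0 0 -12 0 -1;-4 12 0 0 -18 0 -1;-6 16 0 0 -24 0 -1;-7 20 0 0 -30 0 -1;-8 24 0 0 -36 0 -1;-9 28 0 0 -42 0 -1;-11 31 0 0 -48 0 -1;-11 31 0 0 -54 0 -1;-11 31 0 0 -54 0 -1'
python3 - <<'E'
from h import *
s=ctrl.sense();print(np.degrees(s['qpos']).round(1))
R=Ro.from_quat(s['tcp_rot']);print(R.as_matrix().round(3));d=R.inv().apply(np.array([.5689,-.3013,.055])-s['position'])*1000;print(d.round(1),s['wrist_force'])
f=grab('side')
hsv=cv2.cvtColor(f['image'],4*0+cv2.COLOR_RGB2HSV)
save(f,'s12.png')
# post vertical check: side-view depth points near the post
yy,xx=np.mgrid[0:420,0:560];px=np.c_[xx.ravel(),yy.ravel()];P=dep(f,px);h=hsv.reshape(-1,3)
k=(f['depth'].ravel()>0)&(np.hypot(P[:,0]-.575,P[:,1]+.305)<.06)&(P[:,2]>.03)&(P[:,2]<.18)
w=k&(h[:,1]<60)&(h[:,2]>130);o=k&(h[:,0]<20)&(h[:,1]>140)
for n,m in(('w',w),('o',o)):
    if m.any():
        for z in np.arange(.03,.18,.015):
            q=m&(abs(P[:,2]-z)<.0075)
            if q.sum()>4: print(n,z.round(3),q.sum(),np.median(P[q],0).round(4),np.percentile(P[q,0],(5,95)).round(3))
E
```

```text
time: 42.45
position: [0.5656, -0.2986, 0.0953]
tcp_rot: [0.855, -0.241, -0.442, -0.125]
wrist_force: [-0.3, 0.5, -2.5]
grip_width: 0.318
[-34.4  66.9  33.5  -3.3 134.1  86. ]
[[ 0.493 -0.523 -0.695]
 [-0.302 -0.853  0.427]
 [-0.816 -0.001 -0.578]]
[35.3  0.7 19.9] [-0.33777982  0.52546765 -2.535259  ]
w 0.06 150 [ 0.5649 -0.3134  0.0624] [0.552 0.584]
w 0.075 112 [ 0.5672 -0.3136  0.0741] [0.555 0.58 ]
w 0.09 54 [ 0.559  -0.313   0.0879] [0.554 0.576]
w 0.105 69 [ 0.5573 -0.3129  0.1068] [0.554 0.565]
w 0.12 168 [ 0.5665 -0.3138  0.121 ] [0.554 0.58 ]
w 0.135 28 [ 0.5723 -0.3102  0.1289] [0.555 0.618]
o 0.135 116 [ 0.566  -0.3116  0.139 ] [0.556 0.578]
o 0.15 125 [ 0.5722 -0.3028  0.1436] [0.561 0.583]
```

The post is upright, with the orange top at about z = 0.145 and the sides vertical. Lowering it.

```bash
python3 -m crank '5 0 4 0 0 0 -1;12 0 9 0 0 0 -1;20 0 14 0 0 0 -1;27 0 19 0 0 0 -1;32 0 23 0 0 0 -1;34 0 24 0 0 0 -1;34 0 24 0 0 0 -1;34 0 24 0 0 0 -1;34 0 24 0 0 0 -1;34 0 24 0 0 0 -1'
python3 - <<'E'
from h import *
s=ctrl.sense();print(s['position'].round(4),s['wrist_force'].round(1))
f=grab('side');hsv=cv2.cvtColor(f['image'],cv2.COLOR_RGB2HSV).reshape(-1,3)
yy,xx=np.mgrid[0:420,0:560];P=dep(f,np.c_[xx.ravel(),yy.ravel()])
k=(f['depth'].ravel()>0)&(np.hypot(P[:,0]-.57,P[:,1]+.305)<.06)&(hsv[:,0]<20)&(hsv[:,1]>140)&(P[:,2]>.05)
print(np.percentile(P[k],(5,50,90,98),axis=0).round(4))
E
```

```text
time: 43.5
position: [0.5689, -0.3005, 0.063]
tcp_rot: [0.858, -0.242, -0.437, -0.123]
wrist_force: [1.4, 0.1, -0.7]
grip_width: 0.317
[ 0.5689 -0.3005  0.063 ] [ 1.4  0.1 -0.7]
[[ 0.559  -0.3208  0.1015]
 [ 0.5721 -0.3088  0.1104]
 [ 0.5839 -0.2948  0.1122]
 [ 0.5915 -0.2891  0.1131]]
```

```bash
python3 -m crank '4 0 3 0 0 0 -1;7 0 5 0 0 0 -1;9 0 6.5 0 0 0 -1;10 0 7.2 0 0 0 -1;11 0 8 0 0 0 -1;11.5 0 8.4 0 0 0 -1;12 0 8.7 0 0 0 -1;12 0 8.7 0 0 0 -1;12 0 8.7 0 0 0 -1;12 0 8.7 0 0 0 -1'
python3 - <<'E'
from h import *
s=ctrl.sense();print(s['position'].round(4),s['wrist_force'].round(1),Ro.from_quat(s['tcp_rot']).as_matrix().round(3)[2])
f=grab('side');hsv=cv2.cvtColor(f['image'],cv2.COLOR_RGB2HSV).reshape(-1,3)
yy,xx=np.mgrid[0:420,0:560];P=dep(f,np.c_[xx.ravel(),yy.ravel()])
k=(f['depth'].ravel()>0)&(np.hypot(P[:,0]-.57,P[:,1]+.305)<.06)&(hsv[:,0]<20)&(hsv[:,1]>140)&(P[:,2]>.05)
print(np.percentile(P[k],(5,50,90,98),axis=0).round(4))
E
```

```text
time: 44.55
position: [0.5687, -0.3004, 0.0479]
tcp_rot: [0.858, -0.242, -0.437, -0.123]
wrist_force: [0.3, -0.3, 0.5]
grip_width: 0.314
[ 0.5687 -0.3004  0.0479] [ 0.3 -0.3  0.5] [-0.809  0.    -0.588]
[[ 0.5591 -0.3194  0.0857]
 [ 0.5722 -0.3086  0.0952]
 [ 0.5852 -0.2946  0.0969]
 [ 0.5888 -0.2884  0.0976]]
```

```bash
python3 -m crank '0.8 0 0.6 0 0 0 -1;1.2 0 0.9 0 0 0 -1;1.2 0 0.9 0 0 0 -1;1.2 0 0.9 0 0 0 -1;1.2 0 0.9 0 0 0 -0.3;1.2 0 0.9 0 0 0 -0.2;1.2 0 0.9 0 0 0 -0.1;1.2 0 0.9 0 0 0 0;1.2 0 0.9 0 0 0 0;1.2 0 0.9 0 0 0 0' && python3 -m crank '0 0 -6 0 0 0 0;0 0 -16 0 0 0 0;0 0 -30 0 0 0 0;0 0 -48 0 0 0 0;0 0 -70 0 0 0 0;-20 0 -90 0 0 0 0;-40 0 -110 0 0 0 0;-60 0 -120 0 0 0 0;-80 0 -120 0 0 0 0;-80 0 -120 0 0 0 0'
python3 - <<'E'
from h import *
s=ctrl.sense();print(s['position'].round(4),s['wrist_force'].round(1))
f=grab('side');hsv=cv2.cvtColor(f['image'],cv2.COLOR_RGB2HSV).reshape(-1,3);save(f,'s13.png')
yy,xx=np.mgrid[0:420,0:560];P=dep(f,np.c_[xx.ravel(),yy.ravel()])
k=(f['depth'].ravel()>0)&(np.hypot(P[:,0]-.57,P[:,1]+.305)<.06)&(hsv[:,0]<20)&(hsv[:,1]>140)&(P[:,2]>.05)
print(np.percentile(P[k],(5,50,90,98),axis=0).round(4))
E
```

```text
time: 45.6
position: [0.5686, -0.3003, 0.046]
tcp_rot: [0.858, -0.242, -0.437, -0.123]
wrist_force: [0.1, 0.1, 0.7]
grip_width: 0.498
time: 46.6
position: [0.6078, -0.3244, 0.1863]
tcp_rot: [0.859, -0.242, -0.433, -0.122]
wrist_force: [0.0, 0.1, 0.7]
grip_width: 0.502
[ 0.6078 -0.3244  0.1863] [0.  0.1 0.7]
[[ 0.561  -0.3214  0.0852]
 [ 0.5739 -0.3104  0.0944]
 [ 0.5854 -0.2973  0.096 ]
 [ 0.5905 -0.2926  0.0971]]
```

The post stands, with its top at about 0.096. I'll straighten the tool and go back to the start area for the final checks.

```bash
python3 -m crank '-10 0 -8 0 7 0 0;-20 0 -15 0 14 0 0;-30 0 -22 0 21 0 0;-40 0 -30 0 28 0 0;-50 0 -38 0 35 0 0;-60 0 -45 0 42 0 0;-64 0 -48 0 48 0 0;-64 0 -48 0 53 0 0;-64 0 -48 0 53 0 0;-64 0 -48 0 53 0 0' && python3 -c "
from h import *
plan(.25,-.5,.26)"
```

```text
time: 47.65
position: [0.6083, -0.325, 0.2613]
tcp_rot: [0.962, -0.272, -0.008, -0.002]
wrist_force: [-0.3, -0.6, 0.7]
grip_width: 0.504
plan [-213.9  336.5    4.7] [-0.    0.91 -0.  ] from [ 0.6083 -0.325   0.2613] phi -31.51 t 47.65 w 0.504 F [-0.3 -0.6  0.7]
```

```bash
python3 -m crank '-20 30 0 0 0 0 0;-42 66 0 0 0 0 0;-65 103 0 0 0 0 0;-88 140 0 0 0 0 0;-111 176 0 0 0 0 0;-134 212 0 0 0 0 0;-158 248 0 0 0 0 0;-181 284 0 0 0 0 0;-200 315 0 0 0 0 0;-214 336 0 0 0 0 0'
python3 - <<'E'
from h import *
t=grab('top');s=grab('side')
im=np.vstack([t['image'][140:340,80:480],cv2.resize(s['image'][120:400,140:420],(400,400))]);im=cv2.cvtColor(im,4)
cv2.imwrite('pics/fin.png',im)
hsv=cv2.cvtColor(t['image'],cv2.COLOR_RGB2HSV)
m=((hsv[...,0]>5)&(hsv[...,0]<20)&(hsv[...,1]>150)&(hsv[...,2]>120)&(t['depth']>0)).astype(np.uint8)
yy,xx=np.mgrid[0:420,0:560];P=dep(t,np.c_[xx.ravel(),yy.ravel()]).reshape(420,560,3)
k=(m>0)&(P[...,2]>.06)&(P[...,1]<0);n,l,st,c=cv2.connectedComponentsWithStats(k.astype(np.uint8))
for i in range(1,n):
    if st[i,4]>40: print('head',c[i].round(),st[i,4],np.median(P[l==i],0).round(4))
b=(np.hypot(P[...,0]-.578,P[...,1]-.329)<.055)&(hsv[...,1]<70)&(hsv[...,2]>90)
n,l,st,c=cv2.connectedComponentsWithStats(b.astype(np.uint8))
for i in range(1,n):
    if st[i,4]>15: print('white in bowl',c[i].round(),st[i,4],np.percentile(P[l==i],(10,50,90),axis=0).round(4)[:,2],np.median(P[l==i],0).round(3))
bm=((hsv[...,0]>100)&(hsv[...,0]<125)&(hsv[...,1]>120)).astype(np.uint8);bm[:150]=0;bm[290:]=0;bm[:,200:]=0;bm[:,:85]=0
e=cv2.minEnclosingCircle(max(cv2.findContours(bm,0,2)[0],key=cv2.contourArea));print('bowl',ray(t,[e[0]],.1).round(4))
brackets(t)
E
```

```text
time: 48.65
position: [0.2481, -0.5021, 0.2641]
tcp_rot: [0.962, -0.273, -0.008, -0.002]
wrist_force: [0.4, 0.4, 0.7]
grip_width: 0.501
head [312. 172.] 124 [ 0.6537 -0.1188  0.0968]
head [345. 190.] 129 [ 0.6125 -0.1964  0.0972]
head [391. 206.] 123 [ 0.5751 -0.3032  0.0972]
head [446. 232.] 118 [ 0.5152 -0.4312  0.097 ]
white in bowl [116. 205.] 199 [0.0571 0.0687 0.0763] [0.582 0.356 0.069]
white in bowl [129. 209.] 215 [0.0642 0.0782 0.0807] [0.564 0.32  0.078]
bowl [[0.5775 0.3296 0.1   ]]
br o [ 0.1783 -0.4302] grasp [ 0.1863 -0.4261] phi 27.1 X [0.89 0.46] Y [ 0.46 -0.89] L [0.0214 0.059 ] score 0.559 z 0.006 px [437. 367.]
br o [ 0.2365 -0.2189] grasp [ 0.2455 -0.2181] phi 4.8 X [1.   0.08] Y [-0.08  1.  ] L [0.0415 0.0509] score 0.623 z 0.0006 px [347. 346.]
br o [ 0.2699 -0.3868] grasp [ 0.2779 -0.3827] phi 26.8 X [0.89 0.45] Y [ 0.45 -0.89] L [0.0314 0.0379] score 0.659 z 0.0046 px [420. 332.]
br o [0.5813 0.3885] grasp [0.5724 0.3881] phi 2.8 X [-1.   -0.05] Y [ 0.05 -1.  ] L [0.0273 0.0498] score 0.577 z 0.0687 px [116. 207.]
```

View pics/fin.png

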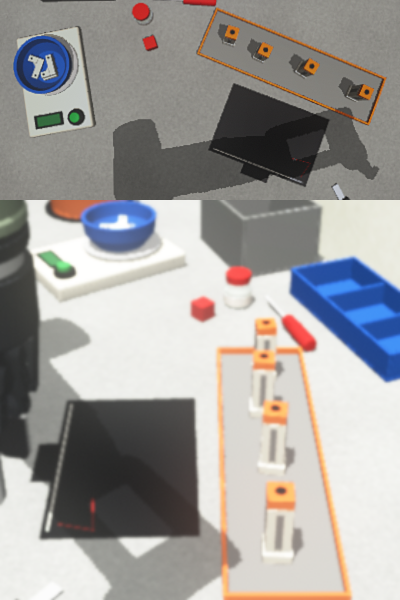

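Four posts stand with their heads at z ≈ 0.097 and the plate is empty. One bracket top is at 0.078, which is two stacked brackets (0.050 + 2 × 0.014), and the third bracket is beside it. Handing in.

```bash
python3 -c "
from plant import ctrl
print(ctrl.close_job(), ctrl.sense()['time'])"
```

```text
the job is handed in; nothing more can be done
the job is handed in; nothing more can be done
```

I handed the job in at about 49 s of the 210 s allowed, with the arm clear of everything.

**What I did:**
- **Bowl:** I put the empty bowl on the pan. The first release left it about 7 mm off centre, so I re-pinched it there to centre it, then let go.
- **Tare:** I pressed the button once, down to its stop at 14.5 N, and did not touch it again.
- **Brackets:** All three brackets present went from the build plate into the bowl.
- **Posts:** There was one fallen post. I stood it up at about (0.575, -0.305) in the lane, next to the three already standing.

**Last checks:**
- **Posts:** All four stand with orange heads at z ≈ 0.097 m, against an expected 0.096 m.
- **Bowl:** It is about 4 mm from the pan's centre.
- **Brackets:** The build plate is empty. Only two brackets show in the bowl from above. One of them has its top at 0.078 m, which matches two stacked flat, so I take the third to be underneath. I inferred that from the height and did not see it directly.
- **Other things:** The jar, cube and screwdriver look untouched in the final picture; I did not measure them.

No check failed or disagreed with another.

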